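# Clamp down the lid of a pressure cooker

### The arm

A 6-joint arm with a two-finger parallel gripper is mounted at the origin on a cart in front of the work surface, level with it; the furniture and walls round the work are solid. World frame = base frame: x ahead of the robot, y to its left, z up, the work surface at z = 0. Lengths are in mm, angles in rad, forces in N, time in s.
With the tool pointing down it reaches from about 275 to 825 mm from the base axis. Payload 5.2 kg.
Tool frame: the origin (TCP) lies at the very end of the fingers, on their centre line; the grasp point (between the pads) lies 19 mm behind it; z points along the fingers, y is the line along which they close (so a half turn about z gives the same grasp; the last joint's range is limited). The gripper opens to 93 mm and grips with 3 to 60 N. Pads are 15 mm wide; open, the fingers measure 128 mm over their backs; the gripper's body (75 mm by 188 mm) begins 65 mm behind the grasp point.
Start: joints at [0.907, 0.259, 1.535, -0, 1.348, -0.203], TCP at [244.546, 492.648, 218.653] pointing down, gripper open.
Joint ranges: [-3.14, 3.14], [-0.91, 2.08], [0.19, 2.58], [-1.22, 4.36], [0.22, 2.71], [-3.12, 3.12]. Speed limits (rad/s): [2.57, 2.57, 3.14, 3.14, 3.14, 3.14].

### API

Orientations are given as [roll, pitch, yaw] about the fixed x, y, z axes, in that order (R = Rz(yaw) Ry(pitch) Rx(roll)).
In Python, from bench import robot gives the robot as it stands. The module is installed in compiled form; this text tells all that it offers. Calls block until the motion is done:
- robot.move_ptp(position, orientation): joint-space move of the TCP to a pose.
- robot.move_linear(position, ori=None, speed=150, f_stop=None): straight line of the TCP; ori=None keeps the orientation; speed is the mean speed in mm/s. With f_stop (N) it stops when the force on the tool has changed by that much, and returns True; else False.
- robot.move_j(angles): joint-space move.
- robot.move_gripper(opening): opening from 0.0 (shut) to 1.0 (fully open); the grip force is fixed at half the most; returns when the fingers have stopped.
- robot.sleep(seconds).
- robot.inverse_kinematics(position, orientation): joint angles nearest the present ones, or None.
- robot.get_image(name): name is "side" or "top" or "wrist"; returns a dict with "img" (420x560x3 uint8, blue, green, red), "fovy" (degrees; the focal length in pixels is half the picture's height over the tangent of half this angle, whatever the lens; pixels are square), "cx", "cy" (the principal point, pixels), "eye" and "orientation" of the camera in the world. Camera axes: x right, y down, z forward; pixel columns grow to the right and rows downward; lengths in mm; the calibration is good to about 2 mm. A picture is of the moment at which its call begins. There is no depth.
A pose or a line that the arm cannot do raises robot.MotionError and nothing moves.
- robot.hand_in(): hands the job in; it is judged then, once.
Readings, each from a call of its own:
- robot.current_t(): time.
- robot.current_qpos(): joint angles.
- robot.current_joint_vel(): joint speeds.
- robot.current_joint_efforts(): joint torques, N m.
- robot.current_tcp_pos(): TCP position.
- robot.current_eef_rot(): TCP orientation.
- robot.current_contact_force(): force on the tool from outside, world axes, zero at the start.
- robot.current_ft_torque(): the same for the moment, N m.
- robot.current_gripper_width(): opening from 0.0 (shut) to 1.0 (fully open).
- robot.current_finger_force(): force on a finger pad.
Only numpy, scipy, OpenCV 4.12 (cv2) and the standard library are available. Lean on these libraries where they do the work, as an engineer would, in place of code of your own. Each camera call takes 0.05 s, during which the arm holds its last target. There are 200 camera calls.

### The job

Lock the pressure cooker: swing its loose clamping bar clockwise across the lid until both ends are fully home under the two catches, then wind the three-armed hand wheel clockwise, for more than a full turn, until the bar has come up and is tight against the catches. You feel the wheel run freely and then go stiff: stop when it takes about twice the push, do not force it further, and leave the things standing around alone.

Things in the scene. Friction and masses are not known exactly. Their poses are not given: they have to be found in the camera images.
- cooker: steel pressure cooker, fixed (heavy), 244 mm wide, rim 124 mm high; origin: centre of its underside, z up. Bar and wheel turn about its z axis. Black side handles along +x and -x reach 160 mm from the axis, 92 mm high. Catches stand at +y and -y. The lid is 138 mm high near the axis, 132 mm at 90 mm from it
- catch (a point): pocket of the catch at the cooker's +y, 131 mm from the axis, 150 mm high (the other lies across the lid). Each catch is a steel inverted-L bracket, 119 to 146 mm from the axis, 34 mm wide, about 174 mm high, with a 7 mm hook over the pocket; open on the side the bar comes from (anticlockwise side, seen from above), with a stop on the other
- valve (a point): top of the weight valve on the lid, a 22 mm wide post 157 mm high, 75 mm from the axis; keep clear of it
- bar: flat steel clamping bar across the lid, 268 mm long, 26 mm wide (20 at its ends), 10 mm thick; origin: middle of its underside on the cooker's axis, 146 mm high at the start; its y axis lies along it. It swings about the vertical; the wheel's screw lifts it 8 mm a turn. It must rise 9 to 12 mm (differs, not reported) until its ends bear on the hooks from below
- bar_tip (a point): point on the top of the bar near one end, 125 mm from the axis: the end that goes under the catch at the cooker's +y (the other end lies across the lid)
- yoke (a joint): swing of the bar in rad, growing clockwise seen from above; 1.1 = against the stops, both ends fully under the catches, bar along the cooker's y axis; smaller = not there yet. Pushing the bar's side at 92 mm from the axis takes 3 to 4 N
- wheel (a joint): turn of the hand wheel in rad, growing clockwise seen from above (lifts the bar); starts between 0 and 0.6 and stays where it is left. Pushed at 42 mm from the axis it runs free at about 7 N; once the bar meets the catches (somewhere from 7.0 to 9.5 rad) the push rises: tight is 11 to 15 N, over 21 N is overtightened
- wheel_hub (a point): middle of the top of the black hand wheel's hub, on the cooker's axis, 196 mm high; hub 38 mm wide
- wheel_arm (a point): top of the outer end of one of the wheel's three equal arms (120 degrees apart), 47 mm from the axis, 193 mm high. The arms reach 56 mm from the axis, are 13 mm wide (18 mm round ends) and stand 173 to 193 mm above the worktop, with free space under them: the bar's top comes up to 169 mm at most. The wheel does not rise or sink
- tin_tomato: food tin standing in front of the sink, 75 mm wide, 110 mm high; leave it alone. Origin: centre of its underside
- spice_jar: spice jar with a cap standing in front of the sink, 45 mm wide, 106 mm high; leave it alone. Origin: centre of its underside
- wooden_spoon: wooden spoon lying on the worktop left of the sink, 297 mm long; leave it alone. Origin: centre of its underside

How it is judged (in metres and radians):
On the way, in this order (a step that is already met when the one before it is completed fails the run):
1. the bar is swung home, both ends under the catches (value of joint yoke above 1.03 rad), for 0.2 s.
2. the hand wheel has been wound through a full turn with the bar home (value of joint yoke above 1.03 rad and value of joint wheel above 6.9 rad), for 0.1 s.
At the end, for the whole second after the job is handed in: the bar is home under both catches (its swing above 1.03 rad of 1.1), the wheel has been wound past a full turn and is at rest, and by itself it holds the bar against the catches with more than 60 N in all (all of step 2 and contact force between bar and anything else above 60 N and velocity of joint wheel between -0.05 and 0.05 rad/s); the robot touches nothing.
It fails at once if the screw is overtightened: the bar bears on the catches with more than 500 N (contact force between bar and anything else above 500 N).
It fails at once if the tin tomato is moved more than 30 mm (distance of tin_tomato from where it was at the start of the episode above 0.03 m).
It fails at once if the spice jar is moved more than 30 mm (distance of spice_jar from where it was at the start of the episode above 0.03 m).
It fails at once if the wooden spoon is moved more than 30 mm (distance of wooden_spoon from where it was at the start of the episode above 0.03 m).
It also fails if it takes over 72 s, if anything falls off the work surface, if the arm or the gripper's body presses on something with over 40 N, if the wrist force passes 120 N, or if a joint passes its speed limit or range.

## Working session

There is one attempt and no reset: what is moved stays moved. The work goes in short steps, each a Python script; the robot and the scene stay as the last script left them, time stands still between calls to the robot, and variables do not carry over. Pictures are saved under pics/ and viewed, at most 10 in all, crops included, and the job is handed in when it is done.

```bash
mkdir -p pics
cat > h.py <<'E'
import numpy as np, cv2
from bench import robot
from scipy.spatial.transform import Rotation as Ro
def cam(n):
    d=robot.get_image(n); return d
def Rm(d):
    o=np.array(d["orientation"],float)
    return o if o.shape==(3,3) else Ro.from_euler('xyz',o).as_matrix()
def ray(d,u,v):
    f=d["img"].shape[0]/2/np.tan(np.radians(d["fovy"])/2)
    r=Rm(d)@np.array([(u-d["cx"])/f,(v-d["cy"])/f,1]); return np.array(d["eye"],float),r
def onplane(d,u,v,z):
    e,r=ray(d,u,v); return e+r*(z-e[2])/r[2]
def proj(d,p):
    f=d["img"].shape[0]/2/np.tan(np.radians(d["fovy"])/2)
    q=Rm(d).T@(np.array(p,float)-np.array(d["eye"],float)); return q[0]/q[2]*f+d["cx"],q[1]/q[2]*f+d["cy"]
E
python3 - <<'E'
from h import *
for n in("top","side"):
    d=cam(n);cv2.imwrite(f"pics/{n}0.png",d["img"]);print(n,d["fovy"],d["cx"],d["cy"],d["eye"],d["orientation"])
    np.save(f"{n}0.npy",d,allow_pickle=True)
print(robot.current_t(),robot.current_tcp_pos(),robot.current_eef_rot())
E
```

```text
top 50.24441747109647 272.80863261954204 210.51947018916968 [ 404.6203462   -17.80301341 1322.76535318] [-3.07148105 -0.00577283 -1.54358819]
side 44.81417412642462 274.00337946625433 212.54520357102015 [ 270.04203137 1198.51902552  685.44843461] [-1.98373297  0.0186476  -2.9642718 ]
0.1 [244.2527545  492.27434152 217.92888308] [-3.14005846e+00 -3.19075486e-04  2.68078447e+00]
```

View pics/top0.png

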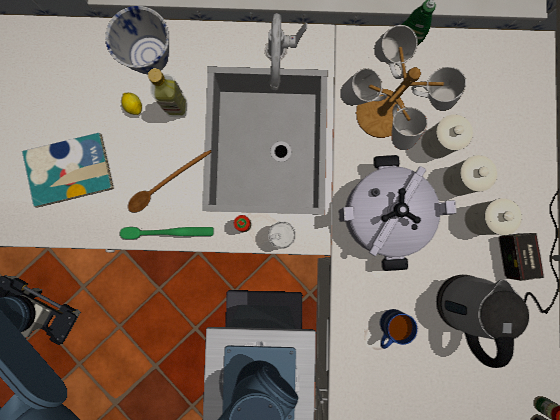

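View pics/side0.png

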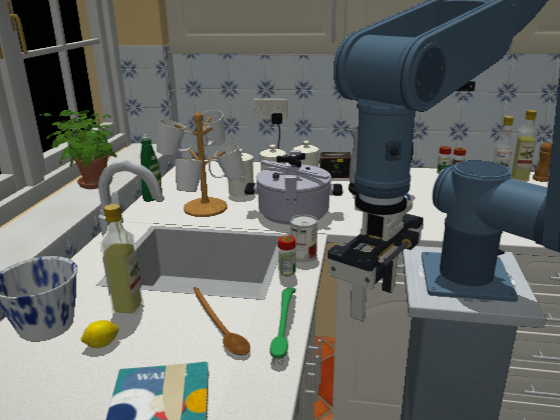

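The top view shows the cooker at about (393,210), with its handles at (386,161) and (395,264). The catches are at (348,213) and (447,207), the valve is at (375,192) and the bar runs from (372,250) to (415,170). I'll enlarge the cooker.

Run:
```python
from h import *
d=np.load("top0.npy",allow_pickle=True).item()
c=d["img"][145:280,325:465];cv2.imwrite("pics/c0.png",cv2.resize(c,None,fx=4.3,fy=4.3,interpolation=cv2.INTER_CUBIC))
# dark blobs
m=(d["img"].max(2)<60).astype(np.uint8);n,l,s,ce=cv2.connectedComponentsWithStats(m)
for i in range(1,n):
    if s[i,4]>40 and 330<ce[i][0]<465 and 140<ce[i][1]<280: print(s[i],ce[i])
print(onplane(d,386,161,92),onplane(d,395,264,92))
```

```text
[  152     0   408   368 10363] [444.60928303 177.69719193]
[423 130  31  28 196] [436.39285714 147.1122449 ]
[374 155  25  14 260] [385.88461538 160.72692308]
[445 175  31  21 168] [458.16666667 186.53571429]
[381 188  40  35 392] [400.14540816 209.42346939]
[339 208   5  14  53] [341.20754717 214.64150943]
[345 221  26  30 103] [354.18446602 234.5631068 ]
[382 256  26  15 283] [394.2614841  264.08480565]
[ 637.88966106 -333.42825799   92.        ] [ 353.79985338 -360.78167855   92.        ]
```

View pics/c0.png

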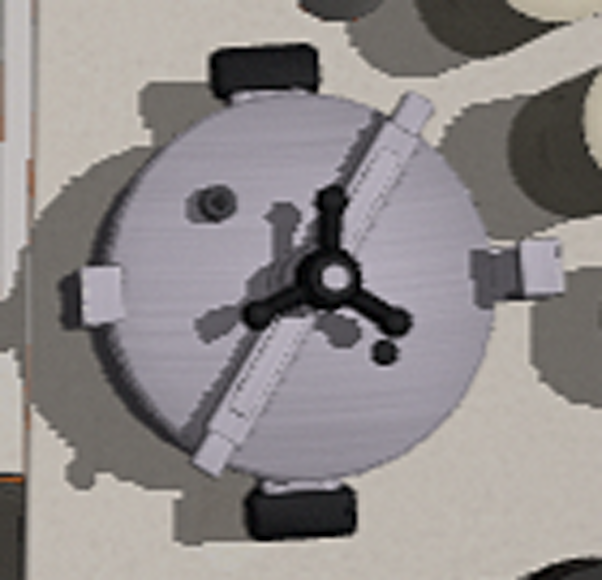

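Pixel positions from the enlarged crop:
- Hub: (403,210)
- Catch tops: (348.7,213.6) and (451,207)
- Bar ends: (421.5,170) and (374,251)
- Valve: (375,192)
- Arm ends: (402,191.5), (385,218) and (417.5,220)

The near half of the bar has to be pushed left, then away from the robot, into the left catch.

Run:
```python
from h import *
d=np.load("top0.npy",allow_pickle=True).item()
P=lambda x,y,z:onplane(d,325+(x+.5)/4.3-.5,145+(y+.5)/4.3-.5,z)
c1,c2=P(102,295,174),P(542,267,174);hub=P(335,278,196)
b1,b2=P(415,108,156),P(210,455,156)
h1,h2=onplane(d,385.9,160.7,92),onplane(d,394.3,264.1,92)
m=lambda a,b:(a+b)/2
print("catch",c1,c2,m(c1,c2),np.linalg.norm(c1-c2));print("hub",hub);print("bar",b1,b2,m(b1,b2),np.linalg.norm(b1-b2));print("handles",h1,h2,m(h1,h2))
ang=lambda v:np.degrees(np.arctan2(v[1],v[0]))
print("catch ang",ang(c1-c2),"bar",ang(b2-b1),"handle",ang(h1-h2))
for p in((331,200),(258,315),(398,322)):
    q=P(*p,193);print(ang(q-hub),np.linalg.norm(q[:2]-hub[:2]))
```

```text
catch [ 483.84664329 -216.67981107  174.        ] [ 507.95686612 -480.46956138  174.        ] [ 495.90175471 -348.57468622  174.        ] 264.8892886037609
hub [ 496.11885166 -349.72447264  196.        ]
bar [ 605.1393366  -409.85035517  156.        ] [ 389.99606764 -286.59964398  156.        ] [ 497.56770212 -348.22499957  156.        ] 247.94629254836482
handles [ 638.72473123 -333.14188757   92.        ] [ 353.47614219 -358.86613375   92.        ] [ 496.10043671 -346.00401066   92.        ]
catch ang 95.22228960118889 bar 150.19258073664332 handle 5.153100052128282
2.2231323028773193 46.43445477659989
117.26071090291316 49.861631489021576
-122.89359131894079 45.46902921762603
```

```bash
cat >> h.py <<'E'
C=np.array([496.2,-348.5])
def pose(th,r,off,z):
    """finger at radius r along direction th(deg), off mm to its ccw side; tool y radial"""
    t=np.radians(th);u=np.array([np.cos(t),np.sin(t)]);n=np.array([-u[1],u[0]])
    p=C+r*u+off*n
    return [p[0],p[1],z],n
E
python3 - <<'E'
from h import *
def O(th): return [np.pi,0,np.radians(th-90)]
robot.move_gripper(0)
p,_=pose(150,92,48,300);robot.move_ptp(p,O(150))
p,_=pose(150,92,48,143);print(robot.move_linear(p,speed=120,f_stop=10),robot.current_t())
for i,th in enumerate(range(150,89,-6)):
    p,n=pose(th,92,20,143)
    s=robot.move_linear(p,O(th),speed=40,f_stop=10)
    f=np.array(robot.current_contact_force());q=np.array(robot.current_tcp_pos())[:2]-C
    print(th,s,f.round(1),"tang",(f[:2]@n).round(1),"ang",np.degrees(np.arctan2(q[1],q[0])).round(1),np.hypot(*q).round(1),robot.current_t())
    if s:break
d=cam("top");cv2.imwrite("pics/c1.png",cv2.resize(d["img"][145:280,325:465],None,fx=4.3,fy=4.3,interpolation=cv2.INTER_CUBIC))
E
```

```text
False 6.0
150 False [-2.8 -1.1  0.5] tang 2.4 ang 162.2 94.3 6.85
144 False [-1.8 -1.1  0.3] tang 2.0 ang 156.3 93.9 7.25
138 False [-0.4 -3.3  0.2] tang 2.7 ang 150.3 93.7 7.65
132 False [-0.7 -2.9  0.5] tang 2.5 ang 144.3 93.9 8.05
126 False [-0.8 -2.2 -0.6] tang 1.9 ang 138.3 94.1 8.45
120 False [-0.9 -1.8  0.9] tang 1.7 ang 132.3 94.3 8.85
114 False [-1.2 -1.2  0.2] tang 1.6 ang 126.3 94.3 9.25
108 False [-0.9 -2.   0.9] tang 1.5 ang 120.3 94.3 9.65
102 False [-1.7 -1.8 -0.1] tang 2.0 ang 114.3 94.4 10.05
96 False [-4.  -2.7  0.7] tang 4.2 ang 108.7 94.3 10.45
90 True [-7.6 -1.6  5.6] tang 7.6 ang 108.2 94.9 10.6833
```

View pics/c1.png

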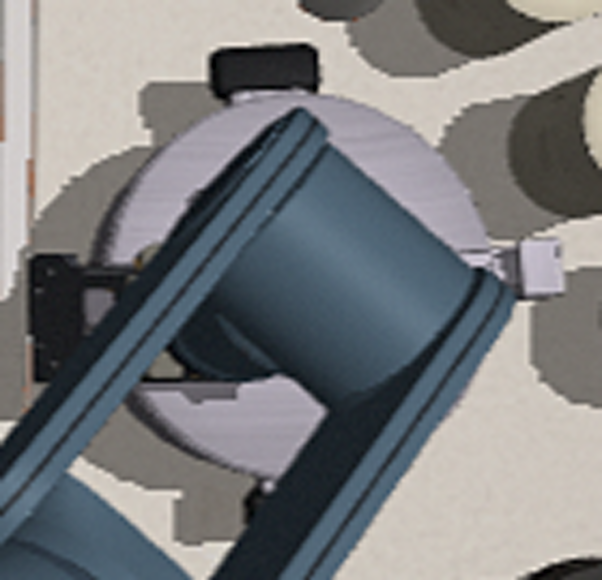

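The bar is home: the push rose sharply at bar angle about 95°, as predicted. Next is the first wheel stroke, pushing the arm at about 119°.

```bash
cat >> h.py <<'E'
def Ow(th): return [np.pi,0,np.radians(th+90)]
def rd(n): 
    f=np.array(robot.current_contact_force()); return -(f[:2]@-n)
E
python3 - <<'E'
from h import *
def O(th): return [np.pi,0,np.radians(th-90)]
p,_=pose(95.2,92,40,143);robot.move_linear(p,O(95.2),speed=80)
p[2]=230;robot.move_linear(p,speed=200)
A=118.9
p,_=pose(A,44,32,230);robot.move_ptp(p,Ow(A))
d=cam("wrist");cv2.imwrite("pics/w1.png",d["img"])
p[2]=176;print(robot.move_linear(p,speed=100,f_stop=10),robot.current_t(),robot.current_qpos())
th=A;out=[]
p,n=pose(th,44,20,176);robot.move_linear(p,speed=50,f_stop=10)
while th>A-318:
    th-=12;p,n=pose(th,44,16.5,176)
    s=robot.move_linear(p,Ow(th),speed=60,f_stop=15)
    out.append(round(float(rd(n)),1))
    if s:print("stop",th);break
print(th,out,robot.current_t(),robot.current_contact_force())
E
```

```text
False 15.5083 [-8.31180876e-01  2.95683420e-01  1.59142756e+00 -1.47611290e-05
  1.25391220e+00 -2.90633979e+00]
-205.1 [4.3, 4.4, 4.4, 3.3, 3.4, 3.0, 4.3, 4.5, 4.5, 4.9, 6.2, 6.2, 6.7, 6.2, 5.6, 5.2, 5.0, 4.7, 5.5, 4.6, 4.8, 4.9, 4.8, 4.9, 4.7, 4.4, 3.5] 25.5833 [ 0.72763206 -4.25493718  1.75336574]
```

View pics/w1.png

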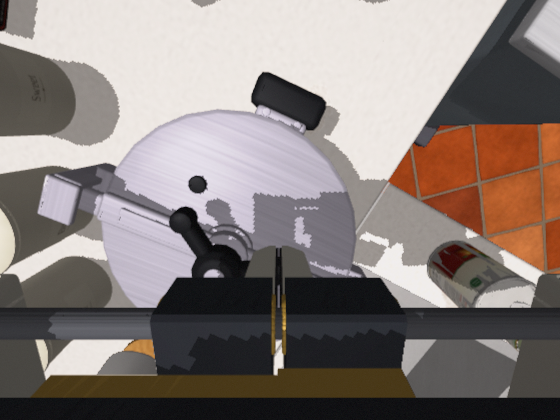

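The wrist view shows the far bar end under its catch at about (65,195), with the hub at (215,265) and a free arm at (185,220). The wheel ran freely for 324°. The second stroke backs off before each push, so every force stop is measured from zero.

Run:
```python
from h import *
th=-205.1
p,_=pose(th,44,24,176);robot.move_linear(p,speed=60)
p[2]=230;robot.move_linear(p,speed=200)
A=34.9;p,_=pose(A,44,32,230);robot.move_ptp(p,Ow(A))
p[2]=176;print(robot.move_linear(p,speed=100,f_stop=10),robot.current_t())
th=A
while th>A-200:
    p,n=pose(th,44,20,176);robot.move_linear(p,Ow(th),speed=50)
    th-=10 
    p,n=pose(th,44,16.5,176)
    s=robot.move_linear(p,Ow(th),speed=30,f_stop=9.5)
    q=np.array(robot.current_tcp_pos())[:2]-C
    print(round(th-A),s,round(float(rd(n)),1),np.degrees(np.arctan2(q[1],q[0])).round(1),np.hypot(*q).round(1),round(robot.current_t(),1))
    if s:break
```

```text
False 30.325
-10 False 4.4 46.6 47.2 31.2
-20 False 5.9 36.5 48.0 32.0
-30 False 5.1 26.6 48.0 32.8
-40 False 4.7 16.6 48.0 33.6
-50 False 4.5 6.7 48.0 34.4
-60 False 4.5 -3.4 48.0 35.2
-70 False 5.2 -13.4 48.0 36.0
-80 False 3.8 -23.4 47.9 36.7
-90 False 5.8 -33.4 47.8 37.5
-100 False 5.0 -43.4 47.7 38.3
-110 False 5.7 -53.5 47.6 39.1
-120 False 5.2 -63.5 47.5 39.9
-130 False 5.1 -73.5 47.4 40.6
-140 False 5.2 -83.5 47.3 41.4
-150 False 5.1 -93.5 47.2 42.2
-160 False 5.2 -103.1 47.3 43.0
-170 True 0.2 -106.5 47.8 43.5
```

Run:
```python
from h import *
def push(th,fs,dth=12):
    p,n=pose(th,44,20,176);robot.move_linear(p,Ow(th),speed=50)
    f0=rd(n)
    p,n=pose(th-dth,44,16.5,176)
    s=robot.move_linear(p,Ow(th-dth),speed=15,f_stop=fs)
    q=np.array(robot.current_tcp_pos())[:2]-C
    print(fs,s,f0.round(1),rd(n).round(1),np.array(robot.current_contact_force()).round(1),np.degrees(np.arctan2(q[1],q[0])).round(2),np.hypot(*q).round(1),round(robot.current_t(),1))
th=34.9-163
push(th,9.5);push(th,9.5);push(th,11)
```

```text
9.5 True 0.2 1.1 [ 0.9 -0.6  1.1] -107.22 48.0 44.3
9.5 True -1.1 2.1 [ 1.  -1.9  0.3] -108.06 47.9 45.0
11 False -0.8 8.2 [ 7.7 -4.3 -4.6] -116.55 47.3 46.3
```

Run:
```python
from h import *
def push(th,fs,dth=10):
    p,n=pose(th,44,19.5,176);robot.move_linear(p,Ow(th),speed=50)
    f0=rd(n)
    p,n=pose(th-dth,44,16.5,176)
    s=robot.move_linear(p,Ow(th-dth),speed=15,f_stop=fs)
    q=np.array(robot.current_tcp_pos())[:2]-C
    print(fs,s,f0.round(1),rd(n).round(1),np.degrees(np.arctan2(q[1],q[0])).round(2),np.hypot(*q).round(1),round(robot.current_t(),1))
push(-139,11,8);push(-140,11,8);push(-140,11.8,8)
```

```text
11 True 0.1 1.5 -117.87 48.2 47.0
11 True 0.5 1.4 -118.82 48.1 47.6
11.8 False -0.4 8.7 -124.27 47.5 48.7
```

Run:
```python
from h import *
th=-148
p,n=pose(th,44,19.5,176);robot.move_linear(p,Ow(th),speed=50)
for k in range(3):
    p,n=pose(th-3*(k+1),44,16.5,176)
    s=robot.move_linear(p,Ow(th-3*(k+1)),speed=10,f_stop=12.3 if k==0 else 5)
    fs=[]
    for _ in range(5): fs.append(rd(n));robot.sleep(.03)
    q=np.array(robot.current_tcp_pos())[:2]-C
    print(s,np.mean(fs).round(1),np.degrees(np.arctan2(q[1],q[0])).round(2),round(robot.current_t(),1))
    if s or np.mean(fs)>10.2:break
```

```text
False 9.3 -127.62 49.8
False 9.5 -130.52 50.3
False 9.4 -133.3 50.9
```

The holding push is 9.4 N against about 5.1 N when free, roughly double, so I'm backing off.

Run:
```python
from h import *
p,n=pose(-157,44,24,176);robot.move_linear(p,speed=60)
p[2]=300;robot.move_linear(p,speed=200)
j=np.array(robot.current_qpos());j[0]+=0.9;robot.move_j(j)
d=cam("top");cv2.imwrite("pics/c2.png",cv2.resize(d["img"][145:280,325:465],None,fx=4.3,fy=4.3,interpolation=cv2.INTER_CUBIC));print(robot.current_t())
```

```text
53.9
```

View pics/c2.png

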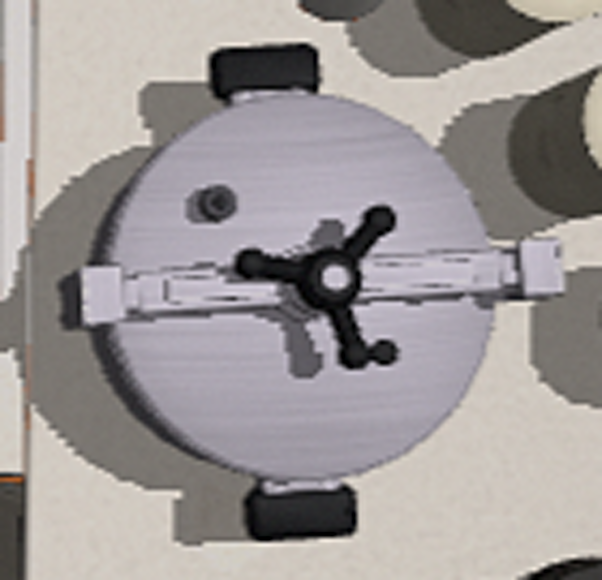

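The bar lies under both catches, (102,295) and (542,267). The wheel arms stand at -37°, 83° and -157°, exactly where I left them, so the wheel hasn't sprung back.

```bash
python3 -c "
from bench import robot
print(robot.hand_in())"
```

```text
the job is handed in; nothing more can be done
None
```

I handed the job in at about 54 s: the bar is home under both catches and the wheel was wound about 9.1 rad to just under twice its free-running push (9.4 N against 5.1 N, both read with the finger holding); the hand-in gave no verdict, and the bar force on the catches could not be read directly.

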